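Clear the pile of bench gear into its nests

TASK

Take the pile apart from the top down and set each thing upright and flat on the floor of the black-rimmed nest shaped for it: first the solder reel in the round nest, next the white carton in the smallest oblong one, then the smaller and last the larger power adapter each in the nest of its own size, with its cord at the notched end. Let nothing topple, and leave the tin of brass wool and the roll of tape where they are.

Things in the scene. Friction and masses are not known exactly. Their poses are not given: they have to be found in the camera images.
- carton: Small plain white cardboard carton, 30 (x) x 56 (y) x 22 mm high, about 0.04 kg, lying across one end of the larger adapter, its long side about 10 mm from the smaller adapter's: it is best gripped over its 56 mm length once the reel is gone. Origin: centre of its underside; y along its length, z up. Either way round is right in its nest.
- reel: Reel of solder wire with two pale flanges, standing on a flange, axis upright: 56 mm diameter, 45 mm high, about 0.35 kg; on top of the pile, on the smaller adapter. Origin: centre of its lower flange; z up. Grasp round the flanges. A desoldering gun on a fixed stand, 0.14 m high, lies to the right of the pile (y below -0.11 m).
- small_adapter: Smaller, taller black power adapter brick: body 50 (x) x 85 (y) x 52 mm high, about 0.38 kg, with a rigid 24 mm cord stub at its -y end. It lies crosswise on the larger adapter, beside the carton. Origin: on the underside, 12 mm from the body's middle towards the cord: the body runs from y = -30 to +55 mm, x = -25 to +25 mm; z up. Mass in mid-body.
- large_adapter: Larger, flatter black power adapter brick: body 58 (x) x 105 (y) x 44 mm high, about 0.38 kg, with a rigid 24 mm cord stub at its -y end. It lies on the bench at the bottom of the pile. Origin: on the underside, 12 mm from the body's middle towards the cord: the body runs from y = -40 to +65 mm, x = -29 to +29 mm; z up. Mass in mid-body.
- nest_carton: Black-rimmed nest fixed to the bench: pocket with grey floor 3 mm, rim 9 mm above the bench, walls 4 mm, a 36 mm finger gap in each long wall. The smallest one: oblong pocket 42 (x) x 68 (y) mm, for the carton, a 24 mm gap in each end wall. Origin: on the bench under the pocket's centre; y along the pocket.
- nest_reel: Black-rimmed nest fixed to the bench: pocket with grey floor 3 mm, rim 9 mm above the bench, walls 4 mm. The only round one, for the solder reel: pocket 68 mm in diameter. Origin: on the bench under the pocket's centre.
- nest_small: Black-rimmed nest fixed to the bench: pocket with grey floor 3 mm, rim 9 mm above the bench, walls 4 mm, a 36 mm finger gap in each long wall. Middle-sized, for the smaller adapter: oblong pocket 62 (x) x 97 (y) mm, 24 mm cord notch in its -y end wall. Origin: on the bench, 12 mm from mid-pocket towards the notch (pocket from y = -36 to +61 mm); seated adapter: origin 3 mm above, axes alike.
- nest_large: Black-rimmed nest fixed to the bench: pocket with grey floor 3 mm, rim 9 mm above the bench, walls 4 mm, a 36 mm finger gap in each long wall. Largest, for the larger adapter: oblong pocket 70 (x) x 117 (y) mm, 24 mm cord notch in its -y end wall. Origin: on the bench, 12 mm from mid-pocket towards the notch (pocket from y = -46 to +71 mm); seated adapter: origin 3 mm above, axes alike.
- wool_tin: Loose round tin of brass wool, 67 mm in diameter, 35 mm high, behind the nests; to be left alone. Origin: centre of its underside. Over it hang a wall shelf and a clamp (beyond x = 0.59 m, from 0.45 m up).
- tape: Loose roll of blue tape lying flat, 67 mm in diameter, 19 mm high, behind the nests; to be left alone. Origin: centre of its underside. Over it hang a wall shelf and a clamp (beyond x = 0.59 m, from 0.45 m up).

How it is judged:
On the way, in this order (a step that is already met when the one before it is completed fails the run):
1. the solder reel sits flat in its own nest, let go (horizontal distance between reel and nest_reel below 0.012 m and z of reel in the frame of nest_reel between 0.0005 and 0.0055 m and angle between reel's own z axis and vertical below 0.04 rad and linear speed of reel below 0.02 m/s and contact force between reel and the fingers below 0.1 N), for 0.2 s.
2. the white carton sits flat in its own nest, let go (horizontal distance between carton and nest_carton below 0.012 m and z of carton in the frame of nest_carton between 0.0005 and 0.0055 m and angle between carton's own z axis and vertical below 0.04 rad and linear speed of carton below 0.02 m/s and contact force between carton and the fingers below 0.1 N), for 0.2 s.
3. the smaller power adapter sits flat in its own nest, let go (horizontal distance between small_adapter and nest_small below 0.012 m and z of small_adapter in the frame of nest_small between 0.0005 and 0.0055 m and angle between small_adapter's own z axis and vertical below 0.04 rad and linear speed of small_adapter below 0.02 m/s and contact force between small_adapter and the fingers below 0.1 N), for 0.2 s.
4. the larger power adapter sits flat in its own nest, let go (horizontal distance between large_adapter and nest_large below 0.012 m and z of large_adapter in the frame of nest_large between 0.0005 and 0.0055 m and angle between large_adapter's own z axis and vertical below 0.04 rad and linear speed of large_adapter below 0.02 m/s and contact force between large_adapter and the fingers below 0.1 N), for 0.2 s.
At the end, for the whole second after the job is handed in: The reel, the carton and both adapters each lie flat (within 0.04 rad) on the floor of their own nest, origin within 12 mm of the nest's origin from above and 0.5 to 5.5 mm above it (3 mm when seated), which for the adapters means the cord at the notch; all released and at rest (all of step 1 and all of step 2 and all of step 3 and all of step 4); the robot touches nothing.
It fails at once if one of the pile's things topples (tilts over 0.5 rad) (angle between any of reel, carton, small_adapter, large_adapter's own z axis and vertical above 0.5 rad).
It fails at once if the tin of brass wool is moved by more than 20 mm (distance of wool_tin from where it was at the start of the episode above 0.02 m).
It fails at once if the roll of tape is moved by more than 20 mm (distance of tape from where it was at the start of the episode above 0.02 m).
It also fails if it takes over 99 s, if anything falls off the work surface, if the arm or the gripper's body presses on something with over 40 N, if the wrist force passes 120 N, or if a joint passes its speed limit or range.

ROBOT

A 6-joint arm with a two-finger parallel gripper is mounted at the origin on a cart in front of the work surface, level with it; the furniture and walls round the work are solid. World frame = base frame: x ahead of the robot, y to its left, z up, the work surface at z = 0. Lengths are in m, angles in rad, forces in N, time in s.
With the tool pointing down it reaches from about 0.25 to 0.725 m from the base axis. Payload 4 kg.
Tool frame: the origin (TCP) lies midway between the tips of the shut fingers; the grasp point (between the pads) lies 19 mm behind it; z points along the fingers, y is the line along which they close (so a half turn about z gives the same grasp; the last joint's range is limited). The gripper opens to 85 mm and grips with 20 to 120 N. Pads are 22 mm wide; open, the fingers measure 114 mm over their backs; the gripper's body (76 mm by 85 mm) begins 54 mm behind the grasp point. The pads swing forward as they close: fully open they stand 13 mm farther back than shut.
Start: joints at [-1.247, 0.241, 0.005, 1.335, 0, 1.571], TCP at [0.159, -0.474, 0.231] pointing down, gripper open.
Joint ranges: [-2.72, 2.72], [-1.05, 1.87], [-1.09, 1.28], [-1.99, 2.15], [-1.42, 1.44], [-3.14, 3.14]. Speed limits (rad/s): [2.79, 2.79, 3.14, 3.14, 3.14, 3.14].

INTERFACE

Orientations are given as a unit quaternion [x, y, z, w].
In Python, from workcell import get_obs, camera, job_done, silhouettes gives the robot as it stands. The module is installed in compiled form; this text tells all that it offers.
- The arm moves only by the tool drive_tool, never from a script. Its argument "increments" is a list of rows, each a list of 3 entries, a list of its own where there are three numbers: the shift along the world's x, y, z in mm, then the turn, a rotation vector about the world's x, y, z in degrees, then the opening, from 0 (shut) to 1 (fully open). A call has 1 to 8 rows; each row shifts and turns the commanded pose from where the row before left it; what a row does not reach is not made up. A row lasts 1/12 s, in which the tool goes at most 41.7 mm and 7.16 degrees, less where a joint would pass 70% of its speed; a pose out of reach is approached as far as the arm can. A call is refused whole if a number of a shift passes 41.7 or a number of a turn 7.16, either way. A call with a gripper value outside its range is refused whole. The fingers move at their own pace and stop on an object; the grip force is fixed at half the most. Time passes only in rows, so rows that do not move let the fingers close. It gives the time, the measured TCP pose, the force, the opening and the grip force at its end, in the units of the state.
- get_obs(): the state, without advancing time (a new reading comes with each control period).
- camera(name): name is "scene" or "top"; returns a dict with "image" (400x640x3 uint8, red, green, blue), "K" (3x3 intrinsics, pixels), "view" (4x4, takes a point from world to camera coordinates). Camera axes: x right, y down, z forward; pixel columns grow to the right and rows downward; lengths in m; the calibration is good to about 2 mm. A picture is of the moment at which its call begins. There is no depth.
- job_done(): hands the job in; it is judged then, once.
Trained networks look in a picture, given as the dict that the camera call returned (one of the last four; its "shot" number tells which), for a name from the list of things; names that differ only in an ending like _2 or _b are one class to them, and where a whole thing is asked for, a point or a joint stands for the part that bears it (a point fixed in the world has none). Each returns a list of dicts, best first, with "conf" (0 to 1); they miss things now and then, are a little off and sometimes report something else, mostly with a low value. They report only what shows in the picture. A call takes as long as a camera call.
- silhouettes(query, picture): "region" (400x640 bool, what is visible of it) and "bbox" ([left, top, right, bottom] in pixels, round what is visible of it).
The state is a dict: "clock": time; "joint_pos": joint angles; "joint_vel": joint speeds; "tau": joint torques, N m; "eef_pos": TCP position; "tool_rot": TCP orientation; "ft_force": force on the tool from outside, world axes, zero at the start; "ft_torque": the same for the moment, N m; "grip_width": finger opening in m; "grasp_force": force on a finger pad.
Only numpy, scipy, OpenCV 4.12 (cv2) and the standard library are available. Lean on these libraries where they do the work, as an engineer would, in place of code of your own. Each camera call takes 0.05 s, during which the arm holds its last target. There are 200 camera calls.

## Working session

There is one attempt and no reset: what is moved stays moved. The work goes in short steps, Python scripts to look and compute and a tool call to move; the robot and the scene stay as the last step left them, time stands still between calls to the robot, and variables do not carry over. Pictures are saved under pics/ and viewed, at most 14 in all, crops included, and the job is handed in when it is done.

Besides the shell and the picture viewer there is one more tool, called after "Call:" as a command line: name --argument value ..., lists and objects as JSON in quotes. drive_tool: Moves the arm, as the interface text tells. Its arguments: {"type":"object","properties":{"increments":{"type":"array"}},"required":["increments"]}

```bash
mkdir -p pics
cat > h.py <<'E'
import numpy as np, cv2
from workcell import *
def ray(c,u,v):
    R=c['view'][:3,:3];t=c['view'][:3,3]
    d=R.T@np.linalg.inv(c['K'])@np.array([u,v,1.]);return -R.T@t,d
def at(c,u,v,z):
    o,d=ray(c,u,v);return o+d*(z-o[2])/d[2]
def proj(c,P):
    P=np.atleast_2d(P);q=(c['view'][:3,:3]@P.T).T+c['view'][:3,3];q=(c['K']@q.T).T;return q[:,:2]/q[:,2:]
def save(c,n): cv2.imwrite('pics/'+n,cv2.cvtColor(c['image'],cv2.COLOR_RGB2BGR))
E
python3 - <<'E'
from h import *
a=camera('top');b=camera('scene')
save(a,'top0.png');save(b,'sc0.png')
for c,n in((a,'top'),(b,'scene')):
    print(n,at(c,320,200,0),-c['view'][:3,:3].T@c['view'][:3,3])
    for q in "reel carton small_adapter large_adapter nest_reel nest_carton nest_small nest_large wool_tin tape".split():
        for s in silhouettes(q,c)[:2]:
            m=s['region'].astype(np.uint8);k=max(cv2.findContours(m,0,2)[0],key=cv2.contourArea)
            r=cv2.minAreaRect(k);print(q,round(s['conf'],2),s['bbox'],m.sum(),np.round(r[0],1),np.round(r[1],1),round(r[2],1),at(c,*r[0],0).round(3)[:2])
o=get_obs();print(o)
E
```

```text
top [0.52870664 0.15821587 0.        ] [0.34384377 0.16269717 1.09992192]
reel 0.62 [404.1, 218.9, 443.4, 244.0] 713 [425.  232.5] [27. 32.] 90.0 [ 0.46  -0.076]
carton 0.71 [401.6, 259.9, 432.4, 276.1] 415 [416.5 265. ] [14. 27.] 90.0 [ 0.388 -0.056]
small_adapter 0.58 [401.1, 222.8, 452.2, 248.1] 570 [424.7 237.3] [52.5 26.7] 3.4 [ 0.449 -0.075]
large_adapter 0.74 [398.0, 252.4, 428.8, 288.9] 379 [414.2 268.1] [30.2 35.7] 3.4 [ 0.381 -0.051]
nest_reel 0.88 [284.5, 231.3, 318.5, 265.5] 921 [303.5 249.5] [33. 33.] 90.0 [0.418 0.193]
nest_carton 0.63 [200.6, 225.4, 223.9, 259.4] 802 [213.4 240.8] [23.4 35.4] 4.4 [0.433 0.392]
nest_carton 0.5 [404.4, 221.2, 440.4, 244.9] 754 [424.5 233.5] [29. 31.] 90.0 [ 0.457 -0.075]
nest_small 0.69 [237.7, 217.6, 276.4, 266.3] 1520 [257.3 242.2] [32.7 48.8] 3.4 [0.432 0.295]
nest_large 0.62 [326.1, 214.3, 370.9, 272.3] 2062 [346.7 242.7] [57.8 36.6] 84.0 [0.434 0.098]
wool_tin 0.89 [346.7, 155.3, 372.8, 188.2] 711 [359.3 171.6] [29.1 29.5] 63.4 [0.595 0.07 ]
tape 0.76 [239.7, 151.0, 271.6, 180.7] 588 [254.5 165. ] [30. 29.] 90.0 [0.607 0.308]
scene 
[... 1199 characters left out ...]
nt_pos': array([-1.24703534e+00,  2.40596241e-01,  5.01387338e-03,  1.33519077e+00,
       -3.20891600e-05,  1.57080066e+00]), 'joint_vel': array([-9.60232504e-04,  7.51755294e-04,  4.82649457e-04, -5.66434776e-04,
       -2.29630028e-04, -1.63624631e-05]), 'tau': array([ 1.67135095e-04, -3.72221339e+01,  2.52695614e+01,  1.22790003e-03,
        2.38093440e-05,  3.88874085e-06]), 'eef_pos': array([ 0.15906115, -0.47403541,  0.23131365]), 'tool_rot': array([ 9.86926291e-01,  1.61172255e-01, -1.39661830e-05,  1.40280752e-05]), 'ft_force': array([0.04394287, 0.28415616, 0.13273931]), 'ft_torque': array([0.00749127, 0.01774539, 0.01350908]), 'grasp_force': 0.0, 'grip_width': 0.08516640946745908}
```

View pics/top0.png

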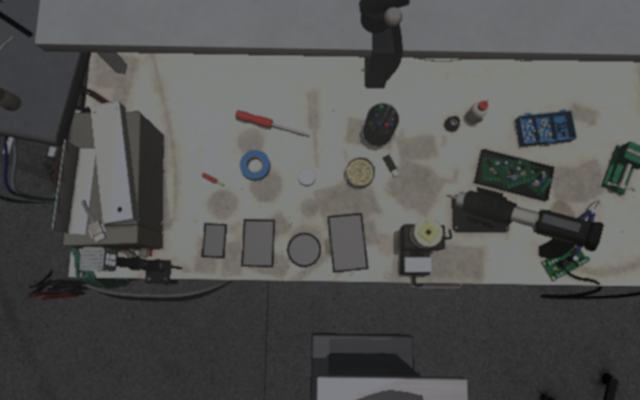

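View pics/sc0.png

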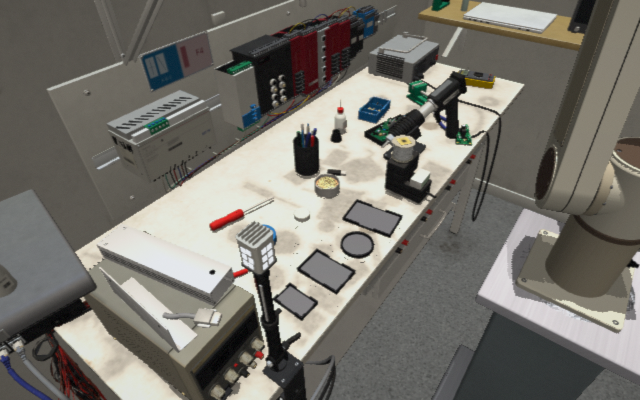

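The top view shows the pile at about (425,250), with the nests left to right at (214,241) carton, (258,242) small, (304,250) round and (347,243) large. I need enlargements for the notches and cords.

Run:
```python
import cv2,numpy as np
a=cv2.imread('pics/top0.png');b=cv2.imread('pics/sc0.png')
def e(i,x0,y0,x1,y1,s,g=0.6):
    j=cv2.resize(i[y0:y1,x0:x1],None,fx=s,fy=s,interpolation=cv2.INTER_CUBIC);return (255*(j/255.)**g).astype(np.uint8)
p=np.vstack([e(a,192,205,392,280,4),cv2.copyMakeBorder(np.hstack([e(a,385,205,465,293,4,.45)[:300],e(b,370,125,450,211,4,.45)[:300]]),0,0,0,160,0)])
cv2.imwrite('pics/c1.png',p);print(p.shape)
```

```text
(600, 800, 3)
```

View pics/c1.png

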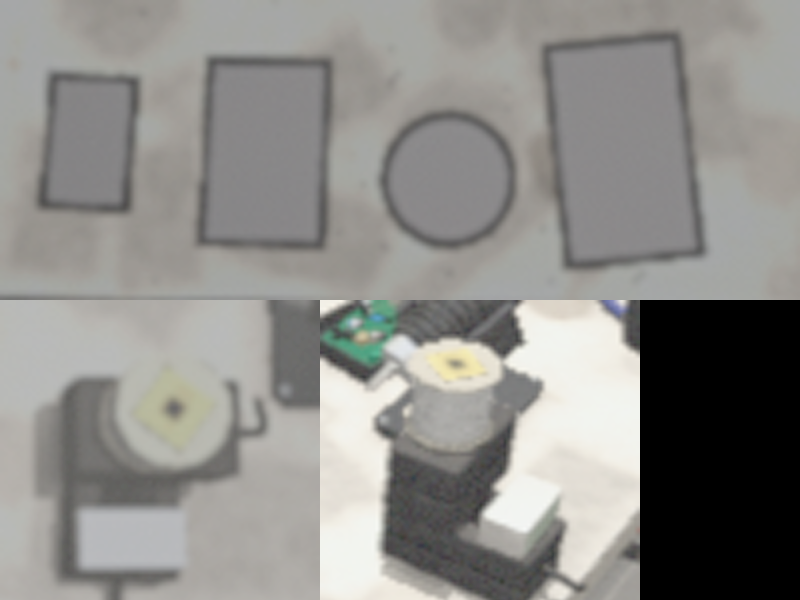

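The nests' rims look unbroken at this scale, the large adapter's cord points down in the image (toward -x), and the small adapter's cord points right (-y). I'll check the rim profiles for notches and compute positions.

```bash
cat >> h.py <<'E'
def fitrect(c,q,z):
    s=silhouettes(q,c)[0];m=s['region'].astype(np.uint8);k=max(cv2.findContours(m,0,2)[0],key=cv2.contourArea)[:,0]
    P=np.array([at(c,u,v,z)[:2]*1000 for u,v in k],np.float32);return cv2.minAreaRect(P)
E
python3 - <<'E'
from h import *
a=camera('top');b=camera('scene')
for q in ['nest_carton','nest_small','nest_large','nest_reel']:
    for c in(a,b):print(q,fitrect(c,q,.006))
# rectified views
for i,(cx,cy) in enumerate([(433,392),(433,294),(435,98)]):
    for c,n in((a,'t'),(b,'s')):
        W=np.float32([[cx-75,cy-50],[cx+75,cy-50],[cx+75,cy+50],[cx-75,cy+50]])
        px=proj(c,np.c_[W/1000,np.full(4,.009)]).astype(np.float32)
        # out: x right = -y, y down = -x
        dst=np.float32([[250,375],[250,0],[0,0],[0,375]])
        im=cv2.warpPerspective(c['image'],cv2.getPerspectiveTransform(px,dst),(250,375),flags=cv2.INTER_CUBIC)
        globals()[n+str(i)]=im
g=np.hstack([np.vstack([cv2.resize(globals()['t%d'%i],(200,300)),cv2.resize(globals()['s%d'%i],(200,300))]) for i in range(3)])
g=(255*(g/255.)**.7).astype(np.uint8)
cv2.imwrite('pics/r.png',g[:,:,::-1])
E
```

```text
nest_carton ((433.77099609375, 389.8583068847656), (52.53709030151367, 75.57357788085938), 87.96858978271484)
nest_carton ((434.43951416015625, 392.08819580078125), (51.81430435180664, 79.24032592773438), 88.0125503540039)
nest_small ((429.7434387207031, 294.5580139160156), (72.00577545166016, 106.74201202392578), 88.93672180175781)
nest_small ((430.963134765625, 295.1903991699219), (77.3955078125, 109.78195190429688), 89.92933654785156)
nest_large ((434.2837829589844, 98.10688781738281), (124.83307647705078, 80.51034545898438), 5.784417152404785)
nest_large ((434.1277160644531, 98.21755981445312), (128.9781036376953, 84.95958709716797), 7.532073974609375)
nest_reel ((417.3016662597656, 192.64163208007812), (72.13227081298828, 72.33086395263672), 0.9186321496963501)
nest_reel ((417.4919738769531, 191.68414306640625), (72.72564697265625, 76.54847717285156), 35.66053771972656)
```

View pics/r.png

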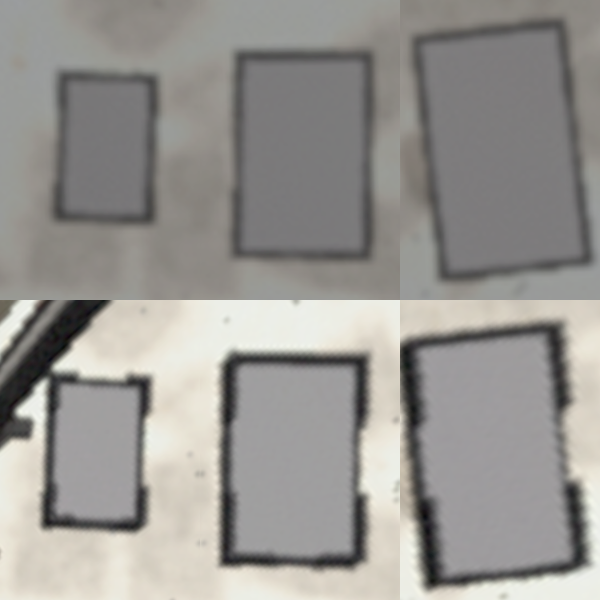

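The rectified scene view (lower row) shows the finger gaps, and thinned end walls at the bottom (robot side) of the small and large nests: both notches face -x. Now the reel's position.

```bash
cat >> h.py <<'E'
def tri(a,pa,b,pb):
    oa,da=ray(a,*pa);ob,db=ray(b,*pb)
    s=np.linalg.lstsq(np.c_[da,-db],ob-oa,rcond=None)[0];p=oa+s[0]*da;q=ob+s[1]*db;return (p+q)/2*1000,np.linalg.norm(p-q)*1000
E
python3 - <<'E'
from h import *
a=camera('top');b=camera('scene')
print(at(a,428.5,232,.141),at(b,403.75,141.25,.141),tri(a,(428.5,232),b,(403.75,141.25)))
for c in(a,b):print([fitrect(c,'carton',z) for z in(.066,)])
# gun tip height region
print(at(a,455,197,.14),at(a,455,225,.1),at(a,600,240,.14))
E
```

```text
[ 0.44579487 -0.05226703  0.141     ] [ 0.44408138 -0.049129    0.141     ] (array([445.93133417, -52.93216727, 138.3187436 ]), np.float64(0.32363925411208033))
[((385.0159912109375, -42.97249221801758), (28.68628692626953, 56.432281494140625), 0.912880003452301)]
[((380.8033447265625, -32.68315505981445), (39.148319244384766, 79.220703125), 6.3708882331848145)]
[ 0.51568901 -0.10595694  0.14      ] [ 0.46527092 -0.11548878  0.1       ] [ 0.4358658  -0.38524164  0.14      ]
```

Call:
drive_tool --increments '[[[0,0,30],[0,0,7],1],[[20,30,0],[0,0,7],1],[[25,32,0],[0,0,7],1],[[25,32,0],[0,0,7],1],[[25,32,0],[0,0,7],1],[[25,32,0],[0,0,7],1],[[25,32,0],[0,0,7],1],[[25,32,0],[0,0,7],1]]'

```text
clock: 2.47
eef_pos: [0.3299, -0.2504, 0.2616]
tool_rot: [0.794, 0.608, 0.0, 0.0]
ft_force: [0.9, -1.5, 0.2]
grip_width: 0.0852
grasp_force: 0.0
```

Call:
drive_tool --increments '[[[20,35,0],[0,0,7],1],[[20,35,0],[0,0,7],1],[[20,35,0],[0,0,0],1],[[20,35,0],[0,0,0],1],[[20,35,0],[0,0,0],1],[[15,24,0],[0,0,0],1],[[0,0,-30],[0,0,0],1],[[0,0,-20],[0,0,0],1]]'

```text
clock: 3.13
eef_pos: [0.4454, -0.0512, 0.2106]
tool_rot: [0.714, 0.7, 0.001, 0.001]
ft_force: [-0.7, 0.6, 0.0]
grip_width: 0.085
grasp_force: 0.0
```

Run:
```python
from h import *
a=camera('top');b=camera('scene')
p=[cv2.resize(a['image'][190:290,370:470],(400,400),interpolation=2),cv2.resize(b['image'][90:190,350:450],(400,400),interpolation=2)]
g=(255*(np.hstack(p)/255.)**.6).astype(np.uint8)
cv2.imwrite('pics/g1.png',g[:,:,::-1]);print(get_obs()['eef_pos'])
```

```text
[ 0.44170823 -0.0520411   0.20820363]
```

View pics/g1.png

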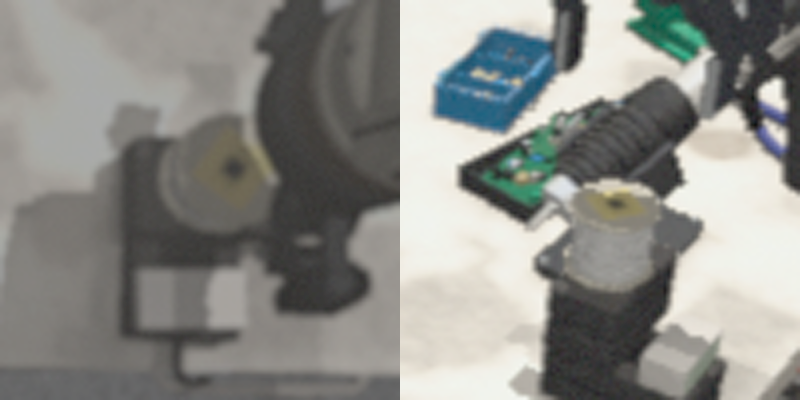

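The reel's top shows in both views between the fingers, which stand ahead and behind it; nothing is in the way. Descend.

Call:
drive_tool --increments '[[[3,0,-20],[0,0,0],1],[[0,0,-20],[0,0,0],1],[[0,0,-20],[0,0,0],1],[[0,0,-20],[0,0,0],1],[[0,0,-15],[0,0,0],1],[[0,0,-9],[0,0,0],1],[[0,0,0],[0,0,0],1],[[0,0,0],[0,0,0],1]]'

```text
clock: 3.9
eef_pos: [0.4476, -0.0533, 0.1081]
tool_rot: [0.716, 0.698, 0.0, 0.0]
ft_force: [0.4, -0.4, -0.0]
grip_width: 0.0855
grasp_force: 0.0
```

Call:
drive_tool --increments '[[[-1,1,-4],[0,0,0],1],[[0,0,0],[0,0,0],0.6],[[0,0,0],[0,0,0],0.4],[[0,0,0],[0,0,0],0.3],[[0,0,0],[0,0,0],0.2],[[0,0,0],[0,0,0],0.2],[[0,0,0],[0,0,0],0.2],[[0,0,0],[0,0,0],0.2]]'

```text
clock: 4.57
eef_pos: [0.4465, -0.0521, 0.1043]
tool_rot: [0.716, 0.698, 0.0, 0.001]
ft_force: [-2.3, 0.7, 6.0]
grip_width: 0.0549
grasp_force: 63.3
```

Call:
drive_tool --increments '[[[0,0,10],[0,0,0],0.2],[[0,0,20],[0,0,0],0.2],[[0,0,20],[0,0,0],0.2],[[0,15,10],[0,0,0],0.2],[[-4,30,0],[0,0,0],0.2],[[-5,30,0],[0,0,0],0.2],[[-5,30,0],[0,0,0],0.2],[[-5,30,0],[0,0,0],0.2]]'

```text
clock: 5.23
eef_pos: [0.4262, 0.084, 0.1628]
tool_rot: [0.716, 0.698, -0.0, -0.0]
ft_force: [-0.4, 0.4, -3.8]
grip_width: 0.0546
grasp_force: 64.3
```

Call:
drive_tool --increments '[[[-5,30,0],[0,0,0],0.2],[[-5,30,0],[0,0,0],0.2],[[0,30,0],[0,0,0],0.2],[[0,18,0],[0,0,0],0.2],[[0,0,-15],[0,0,0],0.2],[[0,0,-20],[0,0,0],0.2],[[0,0,0],[0,0,0],0.2],[[0,0,0],[0,0,0],0.2]]'

```text
clock: 5.9
eef_pos: [0.4154, 0.1903, 0.127]
tool_rot: [0.716, 0.698, -0.002, -0.001]
ft_force: [1.1, 0.2, -2.3]
grip_width: 0.0547
grasp_force: 64.6
```

Call:
drive_tool --increments '[[[2,1,-15],[0,0,0],0.2],[[0,0,-20],[0,0,0],0.2],[[0,0,-20],[0,0,0],0.2],[[0,0,-20],[0,0,0],0.2],[[0,0,-12],[0,0,0],0.2],[[0,0,0],[0,0,0],0.2],[[0,0,0],[0,0,0],0.2]]'

```text
clock: 6.48
eef_pos: [0.4193, 0.1917, 0.0417]
tool_rot: [0.716, 0.698, -0.0, -0.0]
ft_force: [0.0, -1.2, -3.2]
grip_width: 0.0545
grasp_force: 64.7
```

Run:
```python
from h import *
a=camera('top');b=camera('scene')
p=[cv2.resize(a['image'][200:300,260:360],(400,400),interpolation=2),cv2.resize(b['image'][180:280,310:410],(400,400),interpolation=2)]
g=(255*(np.hstack(p)/255.)**.7).astype(np.uint8)
cv2.imwrite('pics/g2.png',g[:,:,::-1]);print(get_obs()['eef_pos'])
```

```text
[0.42044679 0.19236505 0.04275746]
```

View pics/g2.png

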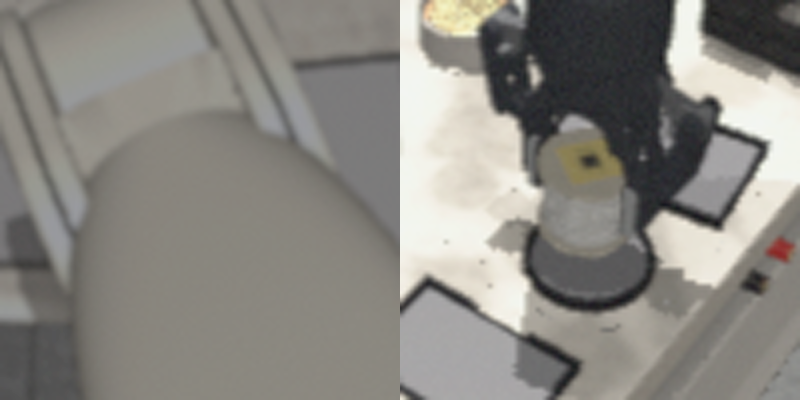

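The scene view shows the held reel (top centre about pixel (355,220)) above the round nest (centre about (357,246)).

Run:
```python
from h import *
b=camera('scene')
s=silhouettes('reel',b)[0];m=s['region'];v,u=np.nonzero(m);print(s['conf'],s['bbox'],u.mean(),v.mean())
print(at(b,355.5,220,.0795),at(b,357.5,245.7,.009))
th=np.linspace(0,6.28,60)
P=np.vstack([np.c_[.420+.028*np.cos(th),.192+.028*np.sin(th),0*th+z] for z in(.0345,.0795)]);q=proj(b,P);print(q.min(0),q.max(0))
s=silhouettes('nest_reel',b)[0];print(s['bbox'])
P=np.c_[.4174+.038*np.cos(th),.192+.038*np.sin(th),0*th+.006];q=proj(b,P);print(q.min(0),q.max(0))
```

```text
0.77 [345.5, 213.9, 365.1, 250.0] 354.09353741496597 227.9812925170068
[0.42202943 0.19580146 0.0795    ] [0.41080825 0.19997062 0.009     ]
[343.84049309 210.53763573] [370.33011071 243.277691  ]
[339.2, 238.4, 375.2, 258.1]
[340.14153471 231.18002327] [373.73580003 256.00084319]
```

Call:
drive_tool --increments '[[[-2,0,-10],[0,0,0],0.2],[[0,0,-10],[0,0,0],0.2],[[0,0,-6],[0,0,0],0.2],[[0,0,-3],[0,0,0],0.2],[[0,0,0],[0,0,0],0.2]]'

```text
clock: 7.15
eef_pos: [0.4171, 0.192, 0.0122]
tool_rot: [0.716, 0.698, -0.0, -0.0]
ft_force: [0.4, 0.2, -2.4]
grip_width: 0.0547
grasp_force: 64.7
```

Call:
drive_tool --increments '[[[0,0,-1],[0,0,0],0.2],[[0,0,-1],[0,0,0],0.2],[[0,0,0],[0,0,0],0.2]]'

```text
clock: 7.4
eef_pos: [0.4175, 0.1922, 0.0117]
tool_rot: [0.716, 0.698, 0.001, 0.0]
ft_force: [-3.6, -1.0, 5.5]
grip_width: 0.0548
grasp_force: 65.8
```

Contact with the floor. Release; half-open first, then rise.

Call:
drive_tool --increments '[[[0,0,0],[0,0,0],0.8],[[0,0,0],[0,0,0],0.9],[[0,0,0],[0,0,0],1],[[0,0,0],[0,0,0],1],[[0,0,20],[0,0,0],1],[[0,0,35],[0,0,0],1],[[0,0,40],[0,0,0],1],[[0,0,40],[0,0,0],1]]'

```text
clock: 8.07
eef_pos: [0.4163, 0.1916, 0.1463]
tool_rot: [0.716, 0.698, -0.001, -0.0]
ft_force: [1.8, -0.0, 0.2]
grip_width: 0.0856
grasp_force: 0.0
```

Call:
drive_tool --increments '[[[-20,0,40],[0,0,0],1],[[-20,0,40],[0,0,0],1],[[0,41,0],[0,0,-7],1],[[0,41,0],[0,0,-7],1],[[0,41,0],[0,0,-7],1],[[0,41,0],[0,0,-7],1],[[0,0,0],[0,0,-7],1]]'

```text
clock: 8.65
eef_pos: [0.3802, 0.3532, 0.2194]
tool_rot: [0.887, 0.462, 0.001, -0.002]
ft_force: [-0.9, -0.1, -0.1]
grip_width: 0.0852
grasp_force: 0.0
```

Run:
```python
from h import *
a=camera('top');b=camera('scene')
p=[cv2.resize(a['image'][200:300,260:360],(300,300),interpolation=2),cv2.resize(a['image'][210:290,390:465],(281,300),interpolation=2)[:,:281],]
q=[cv2.resize(b['image'][180:280,310:410],(300,300),interpolation=2),cv2.resize(b['image'][140:220,370:445],(281,300),interpolation=2)]
g=(255*(np.vstack([np.hstack(p),np.hstack(q)])/255.)**.5).astype(np.uint8)
cv2.imwrite('pics/g3.png',g[:,:,::-1]);print(get_obs()['eef_pos'])
```

```text
[0.3797277  0.34813804 0.21920135]
```

View pics/g3.png

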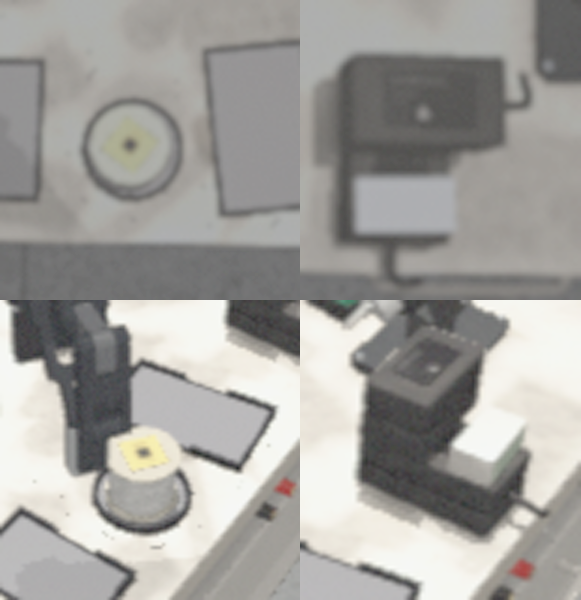

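The reel sits in the middle of the round nest in both views (cap at about (303,248) in top). The pile's two adapters and carton are now clear. I'll fit the box models to the silhouettes.

```bash
cat >> h.py <<'E'
from scipy.optimize import minimize
def boxfit(pics,q,size,z0,x0,excl=()):
    """body-centre x,y (mm), yaw(deg) of long axis (y of box) relative to world x"""
    ms=[];S=4
    for c in pics:
        r=silhouettes(q,c)
        if not r: continue
        m=r[0]['region'].astype(np.uint8);m=cv2.morphologyEx(m,cv2.MORPH_OPEN,np.ones((5,5)))
        u0,v0,w,h=cv2.boundingRect(m);u0-=15;v0-=15;w+=30;h+=30
        M=cv2.resize(m[v0:v0+h,u0:u0+w],None,fx=S,fy=S)
        ms.append((c,M,u0,v0))
    def cost(p,full=False):
        t=np.radians(p[2]);l=np.array([np.cos(t),np.sin(t)]);n=np.array([-l[1],l[0]]);e=[]
        P=np.array([list((np.array(p[:2])+a*l*size[1]/2+b*n*size[0]/2)/1000)+[z] for a in(-1,1) for b in(-1,1) for z in(z0,z0+size[2]/1000)])
        for c,M,u0,v0 in ms:
            H=cv2.convexHull(np.round(((proj(c,P)-[u0,v0]+.5)*S-.5)*16).astype(np.int32))
            R=np.zeros_like(M);cv2.fillConvexPoly(R,H,1,shift=4)
            for k in excl: pass
            e.append(1-(R&M).sum()/(R|M).sum())
        return e if full else sum(e)
    best=min((minimize(cost,np.array(x0)+d,method='Nelder-Mead',options=dict(initial_simplex=np.array(x0)+d+np.array([[0,0,0],[8,0,0],[0,8,0],[0,0,6]]))) for d in ([0,0,0],[-4,-4,-3])),key=lambda r:r.fun)
    return best.x.round(1),np.round(cost(best.x,True),3)
E
python3 - <<'E'
from h import *
a=camera('top');b=camera('scene')
for nm,pp in(('both',[a,b]),('top',[a]),('sc',[b])):
    print(nm,'carton',boxfit(pp,'carton',(30,56,22),.044,(385,-43,90)))
    print(nm,'small',boxfit(pp,'small_adapter',(50,85,52),.044,(440,-50,90)))
print('reel',[fitrect(c,'reel',.048)[:2] for c in(a,)])
E
```

```text
both carton (array([386.3, -44.4,  94.2]), array([0.128, 0.145]))
both small (array([441.6, -53.5,  93.2]), array([0.13 , 0.081]))
top carton (array([385.3, -44. ,  90.9]), array([0.108]))
top small (array([442.2, -53.3,  93.7]), array([0.128]))
sc carton (array([387.4, -44.3,  96.2]), array([0.135]))
sc small (array([442. , -54.8,  92.9]), array([0.082]))
reel [((416.44635009765625, 194.7131805419922), (52.60530090332031, 50.632225036621094))]
```

Call:
drive_tool --increments '[[[0,-40,0],[0,0,-7],1],[[0,-40,0],[0,0,-7],1],[[0,-40,0],[0,0,-7],1],[[0,-40,0],[0,0,-7],1],[[0,-40,0],[0,0,-7],1],[[0,-40,0],[0,0,0],1],[[0,-40,0],[0,0,0],1],[[0,-40,0],[0,0,0],1]]'

```text
clock: 9.97
eef_pos: [0.3814, 0.0208, 0.2203]
tool_rot: [0.984, 0.177, 0.0, -0.002]
ft_force: [1.1, -0.2, 0.1]
grip_width: 0.0853
grasp_force: 0.0
```

Call:
drive_tool --increments '[[[5,-30,0],[0,0,-6],1],[[0,-30,0],[0,0,-6],1],[[0,-5,-20],[0,0,-6],1],[[0,0,-30],[0,0,0],1],[[0,0,-30],[0,0,0],1],[[0,0,-20],[0,0,0],1],[[0,0,0],[0,0,0],1],[[0,0,0],[0,0,0],1]]'

```text
clock: 10.63
eef_pos: [0.3859, -0.0424, 0.1196]
tool_rot: [1.0, 0.021, -0.001, -0.002]
ft_force: [0.0, -0.1, 0.3]
grip_width: 0.0854
grasp_force: 0.0
```

Run:
```python
from h import *
a=camera('top');b=camera('scene')
p=[cv2.resize(a['image'][190:290,370:470],(400,400),interpolation=2),cv2.resize(b['image'][110:210,360:460],(400,400),interpolation=2)]
g=(255*(np.hstack(p)/255.)**.5).astype(np.uint8)
cv2.imwrite('pics/g4.png',g[:,:,::-1]);print(get_obs()['eef_pos'],get_obs()['tool_rot'])
```

```text
[ 0.38795811 -0.04246522  0.12131784] [ 0.99977833  0.02096131  0.00115188 -0.00161023]
```

View pics/g4.png

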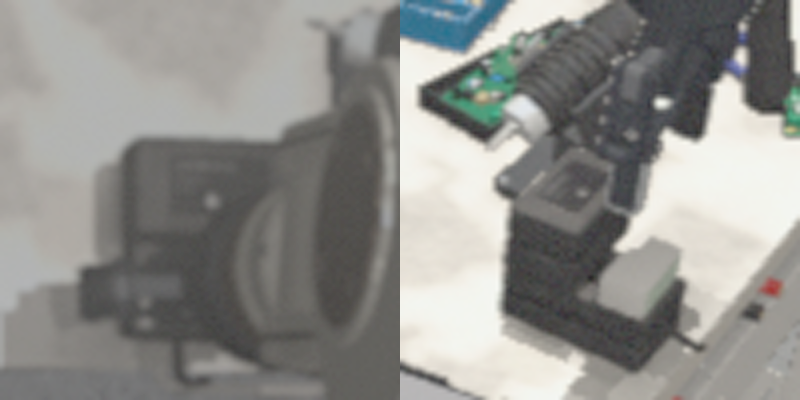

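The gripper stands square over the carton: one finger shows left of it in the top view, and the carton is clear in the scene view at about (523,178 in crop space). Descend.

Call:
drive_tool --increments '[[[-1,-2,-20],[0,0,0],1],[[0,0,-20],[0,0,0],1],[[0,0,-20],[0,0,0],1],[[0,0,-12],[0,0,0],1],[[0,0,-6],[0,0,0],1],[[0,0,0],[0,0,0],1],[[0,0,0],[0,0,0],1]]'

```text
clock: 11.32
eef_pos: [0.3869, -0.0444, 0.043]
tool_rot: [1.0, 0.021, 0.001, -0.002]
ft_force: [-0.4, 0.1, -0.3]
grip_width: 0.0855
grasp_force: 0.0
```

Call:
drive_tool --increments '[[[0,0,0],[0,0,0],0.75],[[0,0,0],[0,0,0],0.7],[[0,0,0],[0,0,0],0.65],[[0,0,0],[0,0,0],0.55],[[0,0,0],[0,0,0],0.45],[[0,0,0],[0,0,0],0.45]]'

```text
clock: 11.82
eef_pos: [0.3868, -0.0445, 0.0432]
tool_rot: [1.0, 0.021, 0.001, -0.002]
ft_force: [-2.4, 0.2, 6.8]
grip_width: 0.0541
grasp_force: 63.0
```

Gripped at 54 mm. Before crossing, I'll check the lamp-like post near the carton nest.

Call:
drive_tool --increments '[[[0,0,8],[0,0,0],0.45],[[0,0,20],[0,0,0],0.45],[[0,0,30],[0,0,0],0.45],[[0,0,30],[0,0,0],0.45],[[0,0,20],[0,0,0],0.45],[[0,0,10],[0,0,0],0.45],[[0,0,0],[0,0,0],0.45]]'

```text
clock: 12.4
eef_pos: [0.3878, -0.0446, 0.1631]
tool_rot: [1.0, 0.021, 0.003, -0.001]
ft_force: [0.1, -0.3, -0.2]
grip_width: 0.0536
grasp_force: 63.2
```

Run:
```python
from h import *
a=camera('top');b=camera('scene')
p=[cv2.resize(a['image'][180:300,60:240],(600,400),interpolation=2)]
q=[cv2.resize(b['image'][220:400,220:320],(200,360),interpolation=2)[:200],cv2.resize(b['image'][90:190,360:460],(200,200),interpolation=2),cv2.resize(b['image'][300:400,220:320],(200,200),interpolation=2)]
g=(255*(np.vstack([p[0],np.hstack(q)])/255.)**.6).astype(np.uint8)
cv2.imwrite('pics/g5.png',g[:,:,::-1])
for u,v in((180,268),(145,268),(115,268)):print(at(a,u,v,0)[:2])
print(at(b,285,385,0))
```

```text
[0.37278799 0.46171894]
[0.37156785 0.53797549]
[0.37052315 0.60326714]
[0.342934   0.52963628 0.        ]
```

View pics/g5.png

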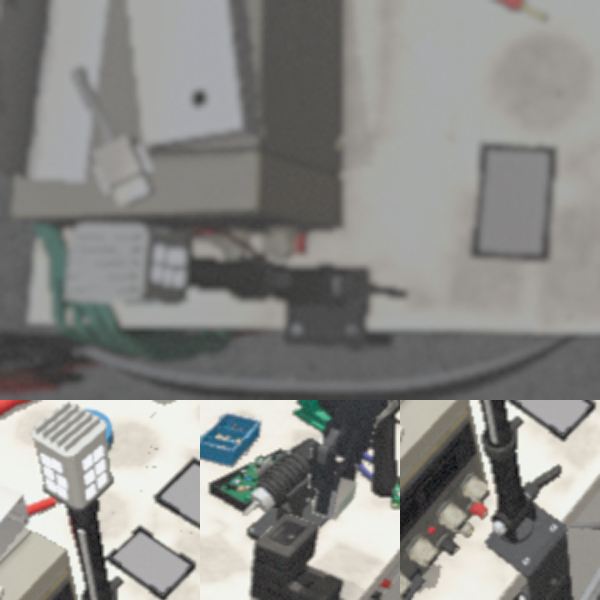

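The carton is held. The lamp post stands near (0.37, 0.5), with its lamp head at top pixel (100,260). Triangulating the head.

Run:
```python
from h import *
a=camera('top');b=camera('scene')
# head lower front rim: top px window face centre (60+170/3.333,180+268/3.333); scene window edge (220+75/2,220+ (475-400)/2)
print(tri(a,(60+172/3.333,180+268/3.333),b,(220+75/2,220+75/2)))
print(tri(a,(60+110/3.333,180+262/3.333),b,(220+72/2,220+25/2)))
s=silhouettes('carton',b);print([(x['conf'],x['bbox']) for x in s])
```

```text
(array([379.80381432, 502.67357101, 274.97812913]), np.float64(9.143147125060231))
(array([376.1901991 , 506.37293016, 328.69095698]), np.float64(0.23511624500000927))
[]
```

Call:
drive_tool --increments '[[[4,20,0],[0,0,5],0.45],[[4,36,0],[0,0,7],0.45],[[4,36,0],[0,0,7],0.45],[[4,36,0],[0,0,7],0.45],[[4,36,0],[0,0,7],0.45],[[4,36,0],[0,0,7],0.45],[[4,36,0],[0,0,7],0.45],[[4,36,0],[0,0,7],0.45]]'

```text
clock: 13.32
eef_pos: [0.4169, 0.2291, 0.1586]
tool_rot: [0.88, 0.475, -0.002, -0.001]
ft_force: [-0.2, 0.5, -0.1]
grip_width: 0.0536
grasp_force: 63.2
```

Call:
drive_tool --increments '[[[4,36,0],[0,0,7],0.45],[[4,36,0],[0,0,7],0.45],[[4,36,0],[0,0,7],0.45],[[2,36,0],[0,0,7],0.45],[[0,18,0],[0,0,4],0.45],[[0,0,0],[0,0,0],0.45],[[0,0,0],[0,0,0],0.45]]'

```text
clock: 13.9
eef_pos: [0.4308, 0.3899, 0.1579]
tool_rot: [0.717, 0.697, -0.003, -0.001]
ft_force: [0.0, 0.2, 0.5]
grip_width: 0.0535
grasp_force: 63.2
```

Call:
drive_tool --increments '[[[3,1,-20],[0,0,0],0.45],[[0,0,-30],[0,0,0],0.45],[[0,0,-30],[0,0,0],0.45],[[0,0,-30],[0,0,0],0.45],[[0,0,-15],[0,0,0],0.45],[[0,0,0],[0,0,0],0.45],[[0,0,0],[0,0,0],0.45]]'

```text
clock: 14.48
eef_pos: [0.434, 0.3885, 0.0339]
tool_rot: [0.718, 0.696, -0.003, -0.001]
ft_force: [0.9, 0.5, -0.5]
grip_width: 0.0539
grasp_force: 63.2
```

Run:
```python
from h import *
a=camera('top');b=camera('scene')
g=cv2.resize(b['image'][240:340,250:350],(500,500),interpolation=2)
g=(255*(g/255.)**.7).astype(np.uint8)
cv2.imwrite('pics/g6.png',g[:,:,::-1]);print(get_obs()['eef_pos'])
for q in('carton','nest_carton'):print(q,[(x['conf'],x['bbox']) for x in silhouettes(q,b)])
```

```text
[0.43576477 0.39058536 0.03635065]
carton [(0.88, [275.8, 271.6, 299.9, 303.0])]
nest_carton [(0.97, [275.7, 290.3, 317.4, 319.4])]
```

View pics/g6.png

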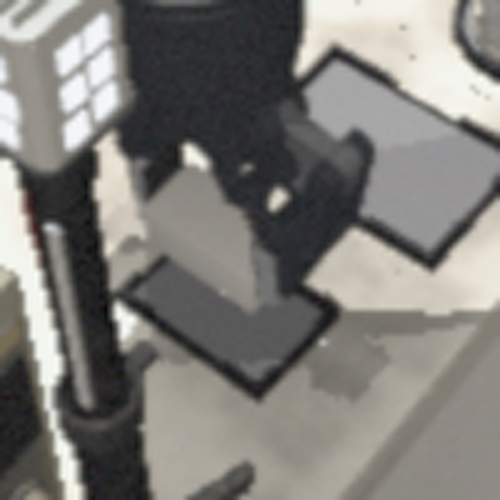

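The scene view shows the carton held above its nest, long axes parallel. I'll check against the box model numerically.

Run:
```python
from h import *
b=camera('scene')
for z in(.033,.037,.041):print(z,boxfit([b],'carton',(30,56,22),z,(434,389,-2)))
P=np.array([[.436+sx*.028,.390+sy*.015,z] for z in(.036,.058) for sx in(-1,1) for sy in(-1,1)])
print(((proj(b,P)-[250,240])*5).round())
```

```text
0.033 (array([442.8, 393.7, -23.3]), array([0.319]))
0.037 (array([439.9, 396.1, -24.3]), array([0.325]))
0.041 (array([438.3, 398.7, -24.4]), array([0.333]))
[[300. 258.]
 [252. 312.]
 [190. 190.]
 [140. 241.]
 [298. 223.]
 [249. 277.]
 [186. 155.]
 [135. 206.]]
```

The model's predicted lower edge (140,241)-(252,312) agrees with the picture, so the carton is level and over the pocket. Lower and release.

Call:
drive_tool --increments '[[[-1,1,-12],[0,0,0],0.45],[[0,0,-10],[0,0,0],0.45],[[0,0,-5],[0,0,0],0.45],[[0,0,-3],[0,0,0],0.45],[[0,0,0],[0,0,0],0.45],[[0,0,0],[0,0,0],0.45]]'

```text
clock: 15.38
eef_pos: [0.4337, 0.3916, 0.0048]
tool_rot: [0.717, 0.697, -0.001, -0.001]
ft_force: [1.0, -0.1, -0.6]
grip_width: 0.054
grasp_force: 63.2
```

Call:
drive_tool --increments '[[[0,0,-1.5],[0,0,0],0.45],[[0,0,0],[0,0,0],0.6],[[0,0,0],[0,0,0],0.75],[[0,0,0],[0,0,0],0.9],[[0,0,0],[0,0,0],1],[[0,0,20],[0,0,0],1],[[0,0,30],[0,0,0],1],[[0,0,40],[0,0,0],1]]'

```text
clock: 16.05
eef_pos: [0.4318, 0.3898, 0.0914]
tool_rot: [0.717, 0.697, -0.005, -0.001]
ft_force: [0.5, 0.7, -1.1]
grip_width: 0.0859
grasp_force: 0.0
```

Call:
drive_tool --increments '[[[0,0,40],[0,0,0],1],[[0,-40,40],[0,0,0],1],[[0,-40,30],[0,0,0],1],[[0,-40,0],[0,0,0],1],[[0,-40,0],[0,0,0],1],[[0,-40,0],[0,0,0],1],[[0,-40,0],[0,0,0],1]]'

```text
clock: 16.63
eef_pos: [0.4335, 0.1673, 0.1885]
tool_rot: [0.717, 0.697, -0.001, -0.001]
ft_force: [1.7, 0.5, 0.5]
grip_width: 0.0853
grasp_force: 0.0
```

Run:
```python
from h import *
a=camera('top');b=camera('scene')
for pp in([a],[b],[a,b]):
    print(boxfit(pp,'carton',(30,56,22),.003,(434,391,-2)))
    print(boxfit(pp,'small_adapter',(50,85,52),.044,(441,-53,93)))
g=np.hstack([cv2.resize(a['image'][210:270,190:250],(300,300),interpolation=2),cv2.resize(b['image'][260:340,260:340],(300,300),interpolation=2)])
g=(255*(g/255.)**.7).astype(np.uint8);cv2.imwrite('pics/g7.png',g[:,:,::-1])
```

```text
(array([432.4, 393.3,   1.1]), array([0.094]))
(array([441.9, -53.4,  89.8]), array([0.053]))
(array([435.2, 393.2,  -4.3]), array([0.084]))
(array([440.2, -54.4,  98.8]), array([0.181]))
(array([433.3, 393.2,  -2.2]), array([0.101, 0.094]))
(array([441.7, -53.4,  90.7]), array([0.054, 0.225]))
```

View pics/g7.png

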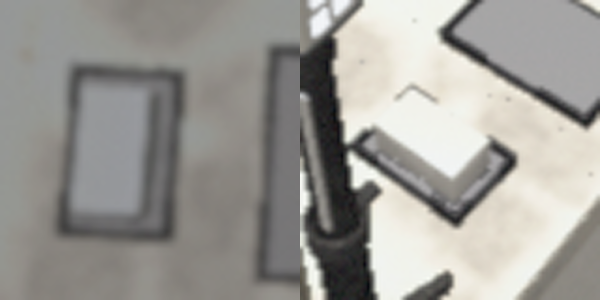

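The carton lies flat inside its nest in both views (left of centre by ~2 mm). Next the small adapter: to keep the last joint in range I turn the tool about 180° first.

Call:
drive_tool --increments '[[[0,-8,0],[0,0,7],1],[[0,-8,0],[0,0,7],1],[[0,-8,0],[0,0,7],1],[[0,-8,0],[0,0,7],1],[[0,-8,0],[0,0,7],1],[[0,-8,0],[0,0,7],1],[[0,-8,0],[0,0,7],1],[[0,-8,0],[0,0,7],1]]'

```text
clock: 17.8
eef_pos: [0.4338, 0.1054, 0.1877]
tool_rot: [0.302, 0.953, -0.002, -0.001]
ft_force: [-0.7, -0.5, -0.2]
grip_width: 0.0854
grasp_force: 0.0
```

Call:
drive_tool --increments '[[[0,-8,0],[0,0,7],1],[[0,-8,0],[0,0,7],1],[[0,-8,0],[0,0,7],1],[[0,-8,0],[0,0,7],1],[[0,-8,0],[0,0,7],1],[[0,-8,0],[0,0,7],1],[[0,-8,0],[0,0,7],1],[[0,-8,0],[0,0,7],1]]'

```text
clock: 18.47
eef_pos: [0.4339, 0.0413, 0.1877]
tool_rot: [-0.181, 0.983, -0.002, 0.0]
ft_force: [-0.8, 0.1, -0.7]
grip_width: 0.0855
grasp_force: 0.0
```

Call:
drive_tool --increments '[[[0,-8,0],[0,0,7],1],[[0,-8,0],[0,0,7],1],[[0,-8,0],[0,0,7],1],[[0,-8,0],[0,0,7],1],[[0,-8,0],[0,0,7],1],[[0,-8,0],[0,0,7],1],[[0,-8,0],[0,0,7],1],[[0,-8,0],[0,0,7],1]]'

```text
clock: 19.13
eef_pos: [0.4341, -0.0227, 0.1877]
tool_rot: [-0.621, 0.783, -0.001, 0.001]
ft_force: [-0.1, -0.4, -0.1]
grip_width: 0.0854
grasp_force: 0.0
```

Call:
drive_tool --increments '[[[4,-16,0],[0,0,7],1],[[4,-15,0],[0,0,7],1],[[0,0,-20],[0,0,1],1],[[0,0,-20],[0,0,0],1],[[0,0,-20],[0,0,0],1],[[0,0,0],[0,0,0],1],[[0,0,0],[0,0,0],1]]'

```text
clock: 19.72
eef_pos: [0.441, -0.0534, 0.1271]
tool_rot: [0.716, -0.698, -0.0, -0.0]
ft_force: [0.0, 0.1, 0.4]
grip_width: 0.0855
grasp_force: 0.0
```

Run:
```python
from h import *
a=camera('top');b=camera('scene')
p=[cv2.resize(a['image'][190:290,370:470],(400,400),interpolation=2),cv2.resize(b['image'][110:210,360:460],(400,400),interpolation=2)]
g=(255*(np.hstack(p)/255.)**.5).astype(np.uint8)
cv2.imwrite('pics/g8.png',g[:,:,::-1]);print(get_obs()['eef_pos'],get_obs()['joint_pos'])
```

```text
[ 0.44269924 -0.05377755  0.1288414 ] [-1.21264845e-01  2.07324416e-01 -3.18981233e-01  1.03964753e+00
  5.59303566e-04 -1.71732482e+00]
```

View pics/g8.png

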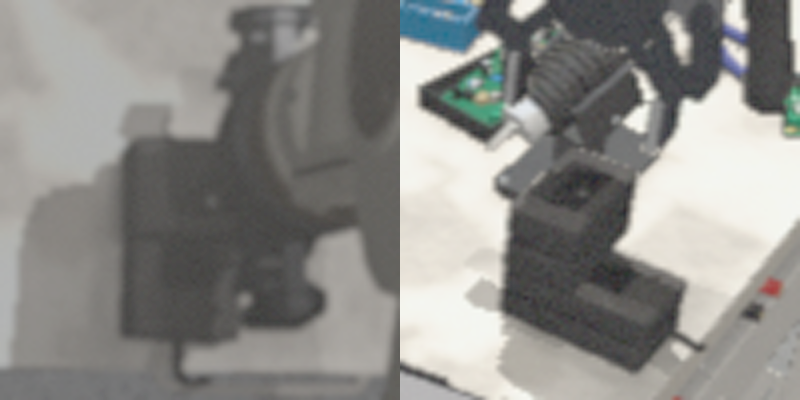

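The open fingers straddle the small adapter fore and aft, with the adapter's top free in the scene view. Descend and grip.

Call:
drive_tool --increments '[[[0,0,-20],[0,0,0],1],[[0,0,-20],[0,0,0],1],[[0,0,-20],[0,0,0],1],[[0,0,-12],[0,0,0],1],[[0,0,-5],[0,0,0],1],[[0,0,0],[0,0,0],1],[[0,0,0],[0,0,0],1]]'

```text
clock: 20.4
eef_pos: [0.4428, -0.0542, 0.052]
tool_rot: [0.716, -0.698, 0.002, -0.002]
ft_force: [-0.8, -0.8, 0.0]
grip_width: 0.0854
grasp_force: 0.0
```

Call:
drive_tool --increments '[[[0,0,0],[0,0,0],0.75],[[0,0,0],[0,0,0],0.65],[[0,0,0],[0,0,0],0.55],[[0,0,0],[0,0,0],0.45],[[0,0,0],[0,0,0],0.35],[[0,0,0],[0,0,0],0.35],[[0,0,0],[0,0,0],0.35]]'

```text
clock: 20.98
eef_pos: [0.4426, -0.0543, 0.0521]
tool_rot: [0.716, -0.699, 0.002, -0.002]
ft_force: [-1.0, 0.5, 6.2]
grip_width: 0.0496
grasp_force: 61.9
```

Call:
drive_tool --increments '[[[0,0,6],[0,0,0],0.35],[[0,0,15],[0,0,0],0.35],[[0,0,25],[0,0,0],0.35],[[0,0,25],[0,0,0],0.35],[[0,10,15],[0,0,0],0.35],[[0,20,10],[0,0,0],0.35],[[0,25,0],[0,0,-4],0.35],[[0,25,0],[0,0,-7],0.35]]'

```text
clock: 21.65
eef_pos: [0.4416, 0.0263, 0.1476]
tool_rot: [-0.643, 0.766, -0.002, 0.001]
ft_force: [1.2, -0.3, -5.6]
grip_width: 0.0495
grasp_force: 62.7
```

Call:
drive_tool --increments '[[[0,25,0],[0,0,-7],0.35],[[-2,25,0],[0,0,-7],0.35],[[-2,25,0],[0,0,-7],0.35],[[-2,25,0],[0,0,-7],0.35],[[-2,25,0],[0,0,-7],0.35],[[-2,25,0],[0,0,-7],0.35],[[-2,25,0],[0,0,-7],0.35],[[0,25,0],[0,0,-7],0.35]]'

```text
clock: 22.32
eef_pos: [0.4282, 0.2265, 0.1463]
tool_rot: [-0.208, 0.978, -0.002, -0.001]
ft_force: [0.2, -0.5, -5.0]
grip_width: 0.0496
grasp_force: 62.6
```

Call:
drive_tool --increments '[[[0,25,0],[0,0,-7],0.35],[[0,25,0],[0,0,-7],0.35],[[0,15,0],[0,0,-7],0.35],[[0,4,0],[0,0,-5],0.35],[[0,0,-20],[0,0,0],0.35],[[0,0,-20],[0,0,0],0.35],[[0,0,0],[0,0,0],0.35],[[0,0,0],[0,0,0],0.35]]'

```text
clock: 22.98
eef_pos: [0.4279, 0.2937, 0.1054]
tool_rot: [0.014, 1.0, -0.003, -0.002]
ft_force: [-0.2, -1.0, -3.9]
grip_width: 0.0498
grasp_force: 63.0
```

Call:
drive_tool --increments '[[[2,1,-15],[0,0,0],0.35],[[0,0,-20],[0,0,0.5],0.35],[[0,0,-15],[0,0,0],0.35],[[0,0,-7],[0,0,0],0.35],[[0,0,0],[0,0,0],0.35],[[0,0,0],[0,0,0],0.35]]'

```text
clock: 23.48
eef_pos: [0.4322, 0.296, 0.0507]
tool_rot: [0.01, 1.0, -0.002, 0.0]
ft_force: [0.7, 0.0, -4.2]
grip_width: 0.0498
grasp_force: 63.2
```

Run:
```python
from h import *
b=camera('scene')
g=cv2.resize(b['image'][210:310,270:370],(500,500),interpolation=2)
P=np.array([[.430+sx*.0425,.295+sy*.025,z] for z in(.040,.092) for sx in(-1,1) for sy in(-1,1)])
for x,y in((proj(b,P)-[270,210])*5+2).round().astype(int):cv2.circle(g,(int(x),int(y)),4,(255,0,0),1)
g=(255*(g/255.)**.6).astype(np.uint8);cv2.imwrite('pics/g9.png',g[:,:,::-1]);print(get_obs()['eef_pos'])
print(boxfit([b],'small_adapter',(50,85,52),.04,(430,295,0)))
```

```text
[0.43268889 0.2963624  0.05118995]
(array([434.5, 296.7,  -1.4]), array([0.454]))
```

View pics/g9.png

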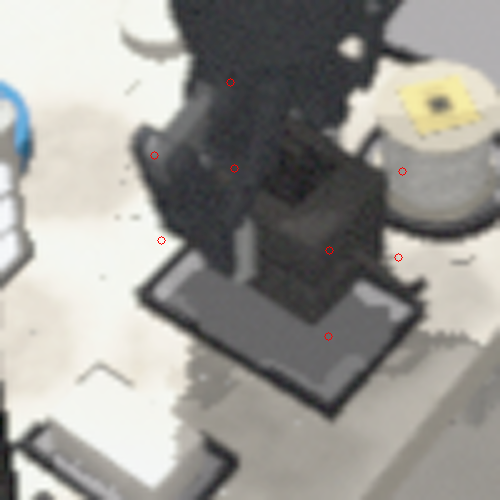

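The adapter is above its nest with the cord toward the robot side at crop (415,285); its near corner lies about 5 px up-left of the model, meaning it sits ~5 mm too far in +x. Correct by -5 mm and lower.

Call:
drive_tool --increments '[[[-5,-1,-10],[0,0,0],0.35],[[0,0,-12],[0,0,0],0.35],[[0,0,-8],[0,0,0],0.35],[[0,0,-4],[0,0,0],0.35],[[0,0,0],[0,0,0],0.35],[[0,0,0],[0,0,0],0.35]]'

```text
clock: 24.08
eef_pos: [0.4271, 0.2951, 0.0163]
tool_rot: [0.01, 1.0, -0.002, 0.0]
ft_force: [-0.3, 0.9, -4.7]
grip_width: 0.0498
grasp_force: 63.4
```

Run:
```python
from h import *
b=camera('scene')
g=cv2.resize(b['image'][210:310,270:370],(500,500),interpolation=2)
P=np.array([[.4305+sx*.0425,.295+sy*.025,z] for z in(.010,.062) for sx in(-1,1) for sy in(-1,1)])
for x,y in((proj(b,P)-[270,210])*5+2).round().astype(int):cv2.circle(g,(int(x),int(y)),4,(255,0,0),1)
g=(255*(g/255.)**.6).astype(np.uint8);cv2.imwrite('pics/g10.png',g[:,:,::-1]);print(get_obs()['eef_pos'])
```

```text
[0.42738352 0.29521071 0.01650992]
```

View pics/g10.png

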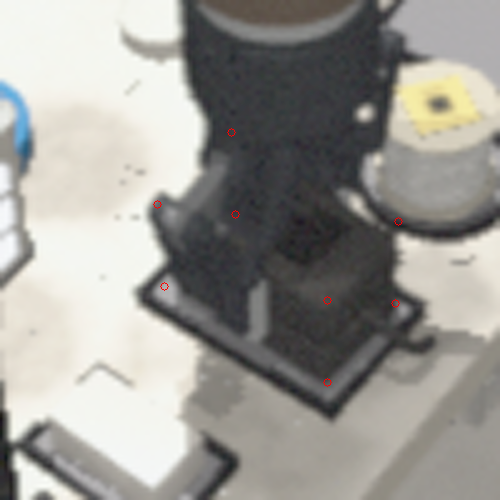

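The near bottom corner is at about (325,378), against the model's (328,382): centred within 2 mm, with the cord at the notch end. Lower to contact.

Call:
drive_tool --increments '[[[0,0,-3],[0,0,0],0.35],[[0,0,-1.5],[0,0,0],0.35],[[0,0,0],[0,0,0],0.35],[[0,0,0],[0,0,0],0.35]]'

```text
clock: 24.47
eef_pos: [0.4268, 0.2949, 0.0115]
tool_rot: [0.01, 1.0, -0.002, 0.0]
ft_force: [0.4, 0.2, -5.4]
grip_width: 0.0499
grasp_force: 63.4
```

Call:
drive_tool --increments '[[[0,0,-1],[0,0,0],0.35],[[0,0,0],[0,0,0],0.35]]'

```text
clock: 24.63
eef_pos: [0.4269, 0.2949, 0.0113]
tool_rot: [0.01, 1.0, -0.002, 0.0]
ft_force: [-1.6, -1.3, 2.7]
grip_width: 0.0497
grasp_force: 64.0
```

Call:
drive_tool --increments '[[[0,0,0],[0,0,0],0.6],[[0,0,0],[0,0,0],0.8],[[0,0,0],[0,0,0],1],[[0,0,0],[0,0,0],1],[[0,0,0],[0,0,0],1],[[0,0,20],[0,0,0],1],[[0,0,35],[0,0,0],1],[[0,0,40],[0,0,0],1]]'

```text
clock: 25.3
eef_pos: [0.425, 0.2936, 0.1043]
tool_rot: [0.01, 1.0, -0.003, -0.002]
ft_force: [1.3, 0.1, 0.5]
grip_width: 0.0855
grasp_force: 0.0
```

Call:
drive_tool --increments '[[[0,0,40],[0,0,0],1],[[-10,-30,30],[0,0,0],1],[[-15,-30,0],[0,0,0],1],[[-15,-30,0],[0,0,0],1],[[0,-30,0],[0,0,0],1],[[0,-30,0],[0,0,0],1],[[0,-20,0],[0,0,0],1],[[0,0,0],[0,0,0],1]]'

```text
clock: 25.97
eef_pos: [0.3866, 0.1233, 0.1743]
tool_rot: [0.012, 1.0, -0.002, 0.0]
ft_force: [-0.5, 0.4, 0.6]
grip_width: 0.0856
grasp_force: 0.0
```

Run:
```python
from h import *
a=camera('top');b=camera('scene')
for pp in([a],[b],[a,b]):
    print('S',boxfit(pp,'small_adapter',(50,85,52),.003,(430,295,-1)),'L',boxfit(pp,'large_adapter',(58,105,44),.0,(415,-45,3)))
for c in(a,b):
    r=silhouettes('large_adapter',c)[0];m=r['region'].astype(np.uint8);m=cv2.morphologyEx(m,cv2.MORPH_OPEN,np.ones((5,5)));print(r['conf'],r['bbox'],cv2.boundingRect(m))
```

```text
S (array([430., 295.,  -1.]), array([1.])) L (array([416.8, -47.6,   0.9]), array([0.387]))
S (array([427.4, 296.7,  -8.1]), array([0.132])) L (array([418.1, -49.5,  -3.3]), array([0.107]))
S (array([427.4, 296.7,  -8.1]), array([1.   , 0.132])) L (array([418.2, -49.8,  -2.6]), array([0.388, 0.107]))
0.82 [401.9, 227.5, 429.1, 279.1] (403, 226, 28, 50)
0.66 [385.6, 169.7, 433.4, 202.9] (385, 167, 46, 35)
```

Run:
```python
from h import *
a=camera('top')
for r in silhouettes('large_adapter',a):
    m=r['region'].astype(np.uint8);print(r['conf'],r['bbox'],m.sum())
    k=max(cv2.findContours(m,0,2)[0],key=cv2.contourArea)[:,0]
    print(cv2.minAreaRect(np.array([at(a,u,v,.044)[:2]*1000 for u,v in k],np.float32)))
    print([''.join('.#'[x] for x in row) for row in m[222:290:3,395:440:2]].__repr__().replace("', '","\n"))
print([(r['conf'],r['bbox']) for r in silhouettes('small_adapter',a)])
g=a['image'].mean(2).astype(int)
for v in (232,245,258,272):print(v,g[v,392:445])
for u in (410,420,428):print(u,g[215:295,u])
```

```text
0.95 [401.4, 228.5, 426.5, 276.4] 1001
((418.0455017089844, -44.81315612792969), (59.818809509277344, 101.722900390625), 89.37527465820312)
['.......................
.......................
....#############......
...###############.....
....##############.....
....##############.....
.....#############.....
......############.....
......############.....
.......###########.....
.......##########......
........#########......
.........########......
.........########......
..........#######......
..........#######......
...........######......
...........######......
.......................
.......................
.......................
.......................
.......................']
[(0.89, [242.1, 223.3, 266.9, 272.7])]
232 [ 62  88 111 119 120 120 120 115  97  67  41  34  40  42  45  45  46  45
  44  44  44  43  43  43  42  43  43  42  42  42  40  41  40  42  40  38
  39  54  85 110 120 121 121 121 121 121 121 121 121 120 121 121 120]
245 [120 120 117 105  78  63  87 111 120 120 120 120 119 107  84  58  43  41
  38  38  39  40  36  35  35  38  38  38  37  43  41  40  40  42  42
[... 804 characters left out ...]
72  81
  86  90  92  94  97  99 100 102]
420 [114 115 118 119 119 120 120 121 122 119 103  68  43  39  42  41  42  42
  42  41  42  42  39  39  38  38  39  39  39  38  37  38  38  38  37  37
  36  36  35  35  36  34  34  34  33  33  33  38  40  42  42  43  43  42
  42  42  41  42  41  39  44  62  86 105 110 109 106  93  66  48  49  60
  70  74  73  78  79  74  67  63]
428 [115 115 117 117 119 119 122 121 121 120 112  87  57  39  39  40  39  39
  39  38  40  40  41  41  41  41  41  40  42  44  43  43  42  43  42  43
  41  41  41  41  41  42  43  42  42  42  42  42  42  41  42  43  42  41
  42  42  42  40  43  51  74  93 102 103 104 106 103  90  65  54  59  66
  70  66  58  54  54  54  56  55]
```

Run:
```python
from h import *
a=camera('top')
for p in((429.5,232),(429.5,245),(429.5,258),(429.5,272),(410,226),(420,226.1),(428,226.8)):print(p,(at(a,*p,.044)[:2]*1000).round(1))
for p in((420,276.5),(426,275.5)):print(p,(at(a,*p,.0)[:2]*1000).round(1),(at(a,*p,.044)[:2]*1000).round(1))
```

```text
(429.5, 232) [456.1 -76.1]
(429.5, 245) [428.4 -75.6]
(429.5, 258) [401. -75.]
(429.5, 272) [371.7 -74.4]
(410, 226) [468.3 -34.7]
(420, 226.1) [468.5 -56.1]
(428, 226.8) [467.2 -73.2]
(420, 276.5) [362.7 -63.3] [362.  -54.2]
(426, 275.5) [365.1 -76.5] [364.3 -66.9]
```

Call:
drive_tool --increments '[[[0,25,0],[0,0,0],1],[[0,30,0],[0,0,0],1],[[0,0,0],[0,0,0],1]]'

```text
clock: 27.02
eef_pos: [0.3879, 0.1846, 0.1743]
tool_rot: [0.008, 1.0, -0.0, 0.001]
ft_force: [0.4, 0.4, 0.1]
grip_width: 0.0849
grasp_force: 0.0
```

Run:
```python
from h import *
a=camera('top');b=camera('scene')
for pp in([a],[b],[a,b]):
    print('S',boxfit(pp,'small_adapter',(50,85,52),.003,(430,295,-1)),'L',boxfit(pp,'large_adapter',(58,105,44),.0,(415,-45,3)))
print([(r['conf'],r['bbox']) for r in silhouettes('large_adapter',a)+silhouettes('small_adapter',a)])
```

```text
S (array([430., 295.,  -1.]), array([], dtype=float64)) L (array([418.1, -46.3,  -1.3]), array([0.033]))
S (array([428.2, 296.4,  -7.8]), array([0.096])) L (array([ 4.169e+02, -4.840e+01,  2.000e-01]), array([0.12]))
S (array([428.2, 296.4,  -7.8]), array([0.096])) L (array([417.7, -46.2,  -1. ]), array([0.034, 0.124]))
[(0.9, [398.0, 226.6, 429.9, 279.1])]
```

Call:
drive_tool --increments '[[[5,-30,0],[0,0,0],1],[[5,-35,0],[0,0,0],1],[[5,-35,0],[0,0,0],1],[[5,-35,0],[0,0,0],1],[[5,-35,0],[0,0,0],1],[[5,-35,0],[0,0,0],1],[[0,-26,0],[0,0,0],1],[[0,0,-20],[0,0,0],1]]'

```text
clock: 28.28
eef_pos: [0.4204, -0.0544, 0.1571]
tool_rot: [0.013, 1.0, -0.003, 0.004]
ft_force: [1.1, -0.2, 0.0]
grip_width: 0.0851
grasp_force: 0.0
```

Call:
drive_tool --increments '[[[0,0,-30],[0,0,0],1],[[0,0,-30],[0,0,0],1],[[0,0,0],[0,0,0],1],[[0,0,0],[0,0,0],1]]'

```text
clock: 28.62
eef_pos: [0.4156, -0.0498, 0.0932]
tool_rot: [0.01, 1.0, -0.002, -0.002]
ft_force: [-0.7, -0.2, 0.4]
grip_width: 0.0856
grasp_force: 0.0
```

Call:
drive_tool --increments '[[[2,3,-15],[0,0,0],1],[[0,0,-20],[0,0,0],1],[[0,0,-20],[0,0,0],1],[[0,0,-15],[0,0,0],1],[[0,0,-10],[0,0,0],1],[[0,0,-4],[0,0,0],1],[[0,0,0],[0,0,0],1],[[0,0,0],[0,0,0],1]]'

```text
clock: 29.28
eef_pos: [0.4207, -0.0469, 0.0114]
tool_rot: [0.01, 1.0, -0.002, 0.001]
ft_force: [-0.4, -0.4, 0.4]
grip_width: 0.0852
grasp_force: 0.0
```

Call:
drive_tool --increments '[[[0,0,0],[0,0,0],0.8],[[0,0,0],[0,0,0],0.7],[[0,0,0],[0,0,0],0.6],[[0,0,0],[0,0,0],0.5],[[0,0,0],[0,0,0],0.45],[[0,0,0],[0,0,0],0.45]]'

```text
clock: 29.78
eef_pos: [0.4203, -0.0473, 0.0114]
tool_rot: [0.01, 1.0, -0.002, 0.001]
ft_force: [-1.3, -0.2, 6.2]
grip_width: 0.057
grasp_force: 64.2
```

Call:
drive_tool --increments '[[[0,0,6],[0,0,0],0.45],[[0,0,15],[0,0,0],0.45],[[0,0,25],[0,0,0],0.45],[[0,10,15],[0,0,0],0.45],[[2,20,5],[0,0,1.5],0.45],[[3,25,0],[0,0,2],0.45],[[3,25,0],[0,0,2],0.45],[[3,25,0],[0,0,2],0.45]]'

```text
clock: 30.45
eef_pos: [0.4295, 0.059, 0.0762]
tool_rot: [-0.056, 0.998, -0.002, -0.0]
ft_force: [0.3, -0.4, -4.2]
grip_width: 0.0569
grasp_force: 65.8
```

Call:
drive_tool --increments '[[[3,20,0],[0,0,0],0.45],[[2,15,0],[0,0,0],0.45],[[0,5,-10],[0,0,0],0.45],[[0,0,-20],[0,0,0],0.45],[[0,0,0],[0,0,0],0.45],[[0,0,0],[0,0,0],0.45]]'

```text
clock: 30.95
eef_pos: [0.433, 0.0978, 0.0451]
tool_rot: [-0.056, 0.998, -0.002, -0.002]
ft_force: [-0.2, 0.2, -4.9]
grip_width: 0.0572
grasp_force: 66.3
```

Run:
```python
from h import *
b=camera('scene')
z=get_obs()['eef_pos'];print(z,get_obs()['tool_rot']);z=z[2]-.0114
r=silhouettes('large_adapter',b)[0];print(r['conf'],r['bbox'])
print(boxfit([b],'large_adapter',(58,105,44),z,(434,98,6.3)))
P=lambda x,y,t,z:np.array([[x+sx*.0525*np.cos(t)-sy*.029*np.sin(t),y+sx*.0525*np.sin(t)+sy*.029*np.cos(t),h] for h in(z,z+.044) for sx in(-1,1) for sy in(-1,1)])
q=proj(b,P(.434,.098,.11,z));print('pred',q.min(0),q.max(0),q.round(1).tolist())
```

```text
[0.43421422 0.09786621 0.04592601] [-0.05569441  0.99844533 -0.00197067 -0.00108158]
0.57 [347.5, 193.3, 404.4, 222.9]
(array([431. ,  99.5,   6.8]), array([0.362]))
pred [347.78733116 180.4540064 ] [400.35514773 223.32611945] [[398.3, 208.4], [388.6, 223.3], [358.6, 194.4], [347.8, 208.2], [400.4, 194.3], [390.4, 209.1], [359.4, 180.5], [348.3, 194.1]]
```

Call:
drive_tool --increments '[[[1,0,-10],[0,0,0],0.45],[[0,0,-10],[0,0,0],0.45],[[0,0,-5],[0,0,0],0.45],[[0,0,-3],[0,0,0],0.45],[[0,0,0],[0,0,0],0.45],[[0,0,0],[0,0,0],0.45]]'

```text
clock: 31.6
eef_pos: [0.4365, 0.0981, 0.0184]
tool_rot: [-0.056, 0.998, -0.002, 0.0]
ft_force: [0.1, 0.3, -4.2]
grip_width: 0.0567
grasp_force: 66.5
```

Run:
```python
from h import *
b=camera('scene')
z=get_obs()['eef_pos'];print(z);z=z[2]-.0114
r=silhouettes('large_adapter',b)[0];print(r['conf'],r['bbox'])
P=lambda x,y,t,z:np.array([[x+sx*.0525*np.cos(t)-sy*.029*np.sin(t),y+sx*.0525*np.sin(t)+sy*.029*np.cos(t),h] for h in(z,z+.044) for sx in(-1,1) for sy in(-1,1)])
q=proj(b,P(.434,.098,.11,z));print('pred',q.min(0),q.max(0))
```

```text
[0.43667122 0.09817982 0.01857016]
0.86 [348.0, 199.9, 406.5, 231.0]
pred [347.50358794 189.21327199] [399.062989   231.71668419]
```

Within about 1 px of the model centred in the nest. Lower to contact.

Call:
drive_tool --increments '[[[-1,0,-2],[0,0,0],0.45],[[0,0,-1.5],[0,0,0],0.45],[[0,0,0],[0,0,0],0.45],[[0,0,0],[0,0,0],0.45]]'

```text
clock: 32.03
eef_pos: [0.4352, 0.0982, 0.0146]
tool_rot: [-0.056, 0.998, -0.002, 0.0]
ft_force: [-0.2, -0.4, -3.7]
grip_width: 0.0572
grasp_force: 66.7
```

Call:
drive_tool --increments '[[[0,0,-1],[0,0,0],0.45],[[0,0,0],[0,0,0],0.45]]'

```text
clock: 32.2
eef_pos: [0.4352, 0.0982, 0.0144]
tool_rot: [-0.056, 0.998, -0.002, 0.0]
ft_force: [-3.2, -0.5, 4.5]
grip_width: 0.057
grasp_force: 67.4
```

Call:
drive_tool --increments '[[[0,0,0],[0,0,0],0.75],[[0,0,0],[0,0,0],0.85],[[0,0,0],[0,0,0],0.85],[[0,0,0],[0,0,0],0.85],[[0,0,20],[0,0,0],0.85],[[0,0,35],[0,0,0],0.85],[[0,0,40],[0,0,0],0.85],[[0,0,40],[0,0,0],0.85]]'

```text
clock: 32.87
eef_pos: [0.4344, 0.098, 0.1496]
tool_rot: [-0.056, 0.998, -0.002, -0.001]
ft_force: [0.5, 0.2, -0.7]
grip_width: 0.0724
grasp_force: 0.0
```

Call:
drive_tool --increments '[[[0,-20,20],[0,0,0],0.85],[[-10,-40,10],[0,0,0],0.85],[[-10,-40,0],[0,0,0],0.85],[[-10,-40,0],[0,0,0],0.85],[[-10,-40,0],[0,0,0],0.85],[[-10,-40,10],[0,0,0],0.85],[[0,-20,0],[0,0,0],0.85],[[0,0,0],[0,0,0],0.85]]'

```text
clock: 33.53
eef_pos: [0.3857, -0.1441, 0.1889]
tool_rot: [-0.053, 0.999, -0.003, 0.001]
ft_force: [0.0, 0.1, 0.3]
grip_width: 0.0725
grasp_force: 0.0
```

Run:
```python
from h import *
a=camera('top');b=camera('scene')
print(get_obs()['eef_pos'])
for n,pp in(('top',[a]),('sc',[b])):
    for q,s,x0 in(('small_adapter',(50,85,52),(430,295,-1)),('large_adapter',(58,105,44),(434,98,6)),('carton',(30,56,22),(434,391,-2))):
        print(n,q,*boxfit(pp,q,s,.003,x0))
    for q in('reel','wool_tin','tape'):print(q,[(r['conf'],r['bbox']) for r in silhouettes(q,pp[0])[:1]])
```

```text
[ 0.38541601 -0.14093213  0.18819446]
top small_adapter [425.6 293.6  -1.1] [0.123]
top large_adapter [431.5  98.8   4.9] [0.039]
top carton [433.6 391.9  -1.8] [0.085]
reel [(0.71, [285.5, 238.9, 314.5, 261.1])]
wool_tin [(0.55, [347.0, 156.0, 373.4, 186.9])]
tape [(0.83, [242.0, 150.3, 271.6, 181.8])]
sc small_adapter [428.  296.2  -6. ] [0.076]
sc large_adapter [433.6  97.2   5.4] [0.088]
sc carton [434.5 392.5  -5.2] [0.067]
reel [(0.68, [347.2, 221.8, 369.0, 255.2])]
wool_tin [(0.91, [314.7, 174.3, 340.9, 197.9])]
tape [(0.48, [264.2, 223.3, 277.2, 241.6])]
```

All four fits agree with their nests within a few mm, and each contact height matched a floor at 3 mm. Handing in.

```bash
python3 -c "
from workcell import *
print(job_done())"
```

```text
the job is handed in; nothing more can be done
None
```

I set the reel, the carton and both adapters in their own nests, in the order given, with both cords at the notched ends. The last fits put each within about 5 mm of its nest's centre. The tin and the tape show no shift in the pictures, nothing toppled, and I handed the job in at about 34 s; no verdict came back.

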